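Scan the test cork's code under the toggle clamp and park the scanner

TASK

Push the red handle of the toggle clamp well back, so that its foot swings clear of the code on the test cork, and leave it open. Then pick up the scanner and hold it steady for two seconds with its window about 8 cm from the code, pointing squarely at its centre. Finally set the scanner down flat along the middle of the blue charging pad, head towards either end, letting go only once it is down, and leave everything else on the counter where it stands.

Things in the scene. Friction and masses are not known exactly. Their poses are not given: they have to be found in the camera images.
- block: Wooden cork-testing block screwed to the counter, base 130 (x) x 100 (y) mm, up to 125 mm tall without the clamp; origin under its centre, z up. Its front is a 45-degree slope facing its own -x, with the test cork seated in the slope. At the back stands the toggle clamp.
- code: Coded end of the test cork: a white disc 29 mm across with a black square code, on the 34 mm cork end. Origin at the centre of the disc, which is 30 mm in front (-x) of the block's origin and 100 mm above the counter; its z axis points straight out of the disc (45 degrees up, towards the block's -x).
- clamp (a joint): Angle of the toggle clamp in rad: 0 to 0.25 with its rubber foot over the code, 1.4 swung fully back. It stays where left; about 3 N at the handle moves it. One bent lever: a steel arm from the hinge forward over the code to the foot, and a red handle (20 mm thick) that at 0 leans 30 degrees from vertical to the block's -x. Pushing the handle to the block's +x opens it.
- clamp_tip (a point): Tip of the clamp's red handle (centre of its rounded end), 100 mm from the hinge; moves with the clamp.
- clamp_hinge (a point): Middle of the clamp's hinge axis, 35 mm behind (+x) the block's origin and 145 mm above the counter; the hinge axis is the block's y axis.
- scanner: Hand-held code scanner, lying flat on its handle: grey handle 100 mm long (its x from -65 to +35 mm), 34 mm wide (y), 30 mm tall (z), with a yellow head 60 mm wide raised at its +x end (head from x = 43 to 97 mm, z = 29 to 82 mm) looking forwards and 45 degrees down. Origin on the flat underside, x along the handle to the head, z up. 0.2 kg.
- scanner_grip (a point): Good grip point on the scanner, near its centre of mass: 10 mm behind its origin, 22 mm above its underside; grip across the 34 mm width.
- eye: The scanner's window (black with a red stripe, on the lower front of the head). Origin at the window's centre, 86 mm ahead (+x) of the scanner's origin and 39 mm above its underside; its own x axis is the line of sight, pointing out of the window (scanner's +x and 45 degrees down).
- pad: Blue charging pad fixed to the counter, 190 (x) x 80 (y) x 8 mm, with two white lines along its length; origin under its centre, so its top is 8 mm above its origin.
- bottle: Black glass wine bottle with paper band and brass cap, 72 mm wide, 280 mm tall, standing; origin under its centre. Leave alone.
- barrel: Steel spring-barrel corkscrew standing on its 48 mm wide barrel, 153 mm tall, with an 86 mm cross bar along its y at the top; origin under its centre. Leave alone.
- cup: Copper measuring cup, 72 mm wide, 65 mm tall; origin under its centre. Leave alone.
- rosewood: Rosewood corkscrew lying flat: handle 90 mm long along its y with brass caps, 26 mm thick, steel worm along its +x, 96 mm overall; origin 35 mm ahead of the handle's middle. Leave alone.
- jar: Amber glass jar with brass lid, 68 mm wide, 80 mm tall; origin under its centre. Leave alone.
- bowl: Dark wooden bowl full of corks, 124 mm wide, about 60 mm tall; origin under its centre. Leave alone.
- carton: Open cardboard box 110 x 110 x 60 mm with rosewood handles in it; origin under its centre. Leave alone.
- cork: Single champagne cork standing on the counter, 32 mm wide, 46 mm tall; origin under its centre. Leave alone.
Mind the look-alikes: they are no part of the job. Leave any pink look-alike of the scanner alone.

How it is judged:
By the outcome, as a careful person would: the job done as asked, in the order asked, and still so for the second after the job is handed in, with the robot touching nothing.
It also fails if it takes over 61 s, if anything falls off the work surface, if the arm or the gripper's body presses on something with over 40 N, if the wrist force passes 120 N, or if a joint passes its speed limit or range.

ROBOT

A 6-joint arm with a two-finger parallel gripper is mounted at the origin on the work surface. World frame = base frame: x ahead of the robot, y to its left, z up, the work surface at z = 0. Lengths are in m, angles in rad, forces in N, time in s.
With the tool pointing down it reaches from about 0.35 to 0.975 m from the base axis. Payload 4.9 kg.
Tool frame: the origin (TCP) lies on the centre line of the jaws, within the pads' length; the fingertips stand 19 mm ahead of it and the grasp point (between the pads) is the TCP; z points along the fingers, y is the line along which they close (so a half turn about z gives the same grasp; the last joint's range is limited). The gripper opens to 85 mm and grips with 20 to 120 N. Pads are 22 mm wide; open, the fingers measure 114 mm over their backs; the gripper's body (76 mm by 85 mm) begins 54 mm behind the grasp point. The pads swing forward as they close: fully open they stand 13 mm farther back than shut.
Start: joints at [1.177, 0.053, 1.613, -0, 1.476, -0.119], TCP at [0.17, 0.602, 0.25] pointing down, gripper open.
Joint ranges: [-3.01, 3.01], [-1.01, 2.22], [0.06, 2.58], [-1.02, 4.17], [0.09, 2.62], [-3.14, 3.14]. Speed limits (rad/s): [2.57, 2.57, 3.14, 3.14, 3.14, 3.14].

INTERFACE

Orientations are given as a unit quaternion [w, x, y, z].
In Python, from plant import state, grab_frame, ticket, spotter gives the robot as it stands.
- The arm moves only by the tool apply_moves, never from a script. Its argument "series" is a list of rows, each an object of numbers: "jaw": the closure, from 0 (fully open) to 1 (shut); "dx", "dy", "dz": the shift along the tool's x, y, z in mm; "turn": the turn about the tool's z in rad. A call has 1 to 5 rows; each row is the pose to reach, as a shift and turn from the pose commanded when the call began, along the tool's axes at that moment; what a row does not reach only later rows make up. A row lasts 1/12 s, in which the tool goes at most 41.7 mm and 7.16 degrees, less where a joint would pass 70% of its speed; a pose out of reach is approached as far as the arm can. A call with a gripper value outside its range is refused whole. The fingers move at their own pace and stop on an object; the grip force is fixed at half the most. Time passes only in rows, so rows that repeat a pose let the fingers close. It gives the time, the measured TCP pose, the force, the opening and the grip force at its end, in the units of the state.
- state(): the state, without advancing time (a new reading comes with each control period).
- grab_frame(name): name is "scene" or "top" or "wrist"; returns a dict with "pixels" (420x560x3 uint8, red, green, blue), "mtx" (3x3 intrinsics, pixels), "camera_from_world" (4x4, takes a point from world to camera coordinates). Camera axes: x right, y down, z forward; pixel columns grow to the right and rows downward; lengths in m; the calibration is good to about 2 mm. The wrist camera is an equidistant fisheye: a pixel r from the principal point sees the ray r / f radians off the axis. A picture is of the moment at which its call begins. There is no depth.
- ticket.job_done(): hands the job in; it is judged then, once.
Trained networks look in a picture, given as the dict that the camera call returned (one of the last four; its "shot" number tells which), for a name from the list of things; names that differ only in an ending like _2 or _b are one class to them, and where a whole thing is asked for, a point or a joint stands for the part that bears it (a point fixed in the world has none). Each returns a list of dicts, best first, with "conf" (0 to 1); they miss things now and then, are a little off and sometimes report something else, mostly with a low value. They report only what shows in the picture. A call takes as long as a camera call. They do not tell look-alikes from the thing itself.
- spotter.outline_of(picture, target): "region" (420x560 bool, what is visible of it) and "extent" ([left, top, right, bottom] in pixels, round what is visible of it).
The state is a dict: "time": time; "joint_pos": joint angles; "joint_vel": joint speeds; "joint_efforts": joint torques, N m; "tool_pos": TCP position; "tool_rot": TCP orientation; "contact_force": force on the tool from outside, world axes, zero at the start; "ft_torque": the same for the moment, N m; "gripper_width": opening from 0.0 (shut) to 1.0 (fully open); "grasp_force": force on a finger pad.
Only numpy, scipy, OpenCV 4.12 (cv2) and the standard library are available. Lean on these libraries where they do the work, as an engineer would, in place of code of your own. Each camera call takes 0.05 s, during which the arm holds its last target. There are 200 camera calls.

## Working session

There is one attempt and no reset: what is moved stays moved. The work goes in short steps, Python scripts to look and compute and a tool call to move; the robot and the scene stay as the last step left them, time stands still between calls to the robot, and variables do not carry over. Pictures are saved under pics/ and viewed, at most 10 in all, crops included, and the job is handed in when it is done.

Besides the shell and the picture viewer there is one more tool, called after ">>>" as name(argument=value, ...) on one line, values as JSON. apply_moves: Moves the arm, as the interface text tells. Its arguments: {"type":"object","properties":{"series":{"type":"array","items":{"type":"object","properties":{"jaw":{"type":"number"},"dx":{"type":"number"},"dy":{"type":"number"},"dz":{"type":"number"},"turn":{"type":"number"}}}}},"required":["series"]}

```bash
mkdir -p pics; ls; cat > h.py <<'E'
import numpy as np, cv2
from plant import state, grab_frame, ticket, spotter
def save(f,n): cv2.imwrite('pics/'+n+'.png',f['pixels'][:,:,::-1])
def ray(f,uv):
    K=f['mtx'];T=f['camera_from_world'];d=np.linalg.inv(K)@[uv[0],uv[1],1.]
    R=T[:3,:3];o=-R.T@T[:3,3];return o,R.T@d
def onz(f,uv,z):
    o,d=ray(f,uv);return o+d*(z-o[2])/d[2]
def proj(f,P):
    T=f['camera_from_world'];p=np.atleast_2d(P)@T[:3,:3].T+T[:3,3];q=p@f['mtx'].T;return q[:,:2]/q[:,2:]
E
python3 - <<'E'
from h import *
fs={n:grab_frame(n) for n in('scene','top')}
for n,f in fs.items():
    save(f,n+'0')
    T=f['camera_from_world'];print(n,-T[:3,:3].T@T[:3,3],f['mtx'][0])
    for t in('block','code','clamp','scanner','eye','pad','bottle','barrel','jar','cup','rosewood','bowl','carton','cork'):
        for r in spotter.outline_of(f,t)[:3]:
            m=r['region'].astype(np.uint8);(c,s,a)=cv2.minAreaRect(cv2.findNonZero(m)) if m.any() else ((0,0),0,0)
            print(t,round(r['conf'],2),r['extent'],np.round(c),np.round(s),round(a),np.round(onz(f,c,0.0),3)[:2])
print(state())
E
```

```text
pics
scene [1.08788146 0.83855323 1.56858748] [483.28133367   0.         274.74791093]
block 0.85 [227.5, 237.9, 274.3, 296.4] [249. 267.] [50. 40.] 72 [0.627 0.021]
code 0.6 [202.6, 194.2, 219.7, 228.0] [210. 213.] [35. 12.] 80 [ 0.612 -0.282]
clamp 0.57 [239.6, 238.3, 266.6, 265.3] [253. 256.] [24. 25.] 27 [ 0.586 -0.01 ]
scanner 0.86 [223.9, 171.1, 258.2, 199.1] [239. 184.] [17. 35.] 76 [ 0.432 -0.345]
scanner 0.82 [254.7, 138.6, 294.4, 171.4] [276. 156.] [16. 38.] 60 [ 0.21  -0.386]
scanner 0.28 [231.1, 241.9, 273.4, 294.5] [249. 267.] [49. 41.] 70 [0.627 0.022]
eye 0.3 [221.9, 170.6, 257.7, 196.1] [239. 184.] [17. 35.] 77 [ 0.433 -0.345]
pad 0.55 [320.7, 278.5, 368.0, 329.1] [343. 307.] [23. 49.] 34 [0.444 0.352]
pad 0.44 [162.8, 153.0, 196.8, 190.5] [180. 172.] [31. 32.] 49 [ 0.605 -0.552]
bottle 0.62 [270.5, 259.0, 291.4, 308.6] [282. 284.] [53. 21.] 90 [0.564 0.152]
barrel 0.68 [205.7, 192.2, 220.5, 229.2] [210. 213.] [35. 11.] 80 [ 0.613 -0.282]
barrel 0.57 [235.7, 240.7, 266.8, 268.0] [251. 257.] [23. 26.] 34 [ 0.596 -0.008]
cup 0.89 [273.8, 219.4, 294.8, 241.7] [284. 230.]
[... 2058 characters left out ...]
697126e+00,  5.26989166e-02,  1.61290022e+00, -2.10917344e-06,
        1.47604683e+00, -1.18953334e-01]), 'joint_vel': array([-5.85705544e-04, -2.01819245e-03,  2.88658025e-05, -1.27442337e-03,
        1.16840045e-03,  1.19568866e-03]), 'joint_efforts': array([ 4.76959267e-04, -3.93667781e+01, -3.70456982e+01,  2.47360992e-05,
        4.90664497e-04,  1.35239361e-06]), 'tool_pos': array([0.16959979, 0.60151663, 0.25030412]), 'tool_rot': array([-5.74351165e-06,  1.37003515e-01,  9.90570561e-01, -2.60484866e-05]), 'contact_force': array([ 0.33244461, -0.01401092,  0.55291404]), 'ft_torque': array([ 0.05970632,  0.06277451, -0.01362332]), 'grasp_force': 0.0, 'gripper_width': 1.0023597379416493}
```

```bash
python3 - <<'E'
import cv2
a=cv2.imread('pics/top0.png');b=cv2.imread('pics/scene0.png')
cv2.imwrite('pics/t1.png',cv2.resize(a[110:325,140:425],None,fx=2.78,fy=2.78,interpolation=cv2.INTER_CUBIC))
cv2.imwrite('pics/s1.png',cv2.resize(b[130:335,190:370],None,fx=2.9,fy=2.9,interpolation=cv2.INTER_CUBIC))
E
```

```text
(no output)
```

View pics/t1.png

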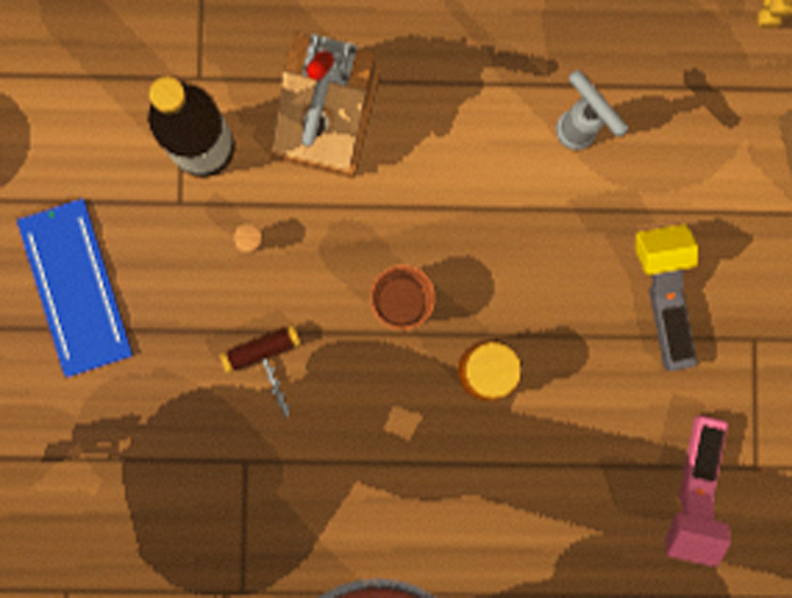

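View pics/s1.png

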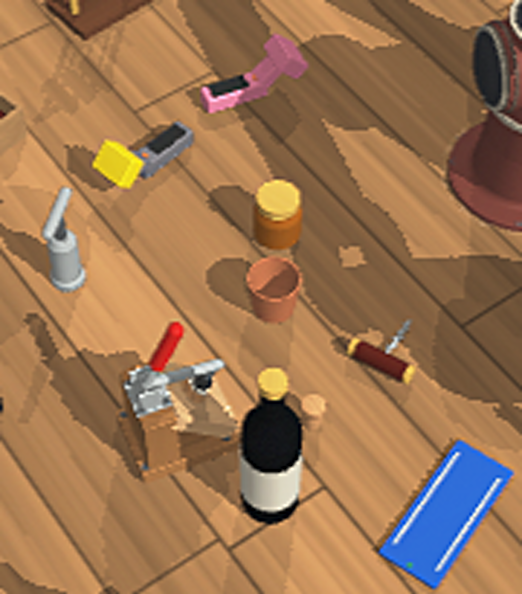

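The top view shows the block with its clamp (arm at crop 312,130, red handle at 320,65) and the bottle at (190,125). The yellow/grey scanner is at (672,295), its pink twin at (700,490), and the pad at (75,287). All three yaws lie near zero. Next I fit poses to the outlines.

```bash
cat > fit.py <<'E'
from h import *
from scipy.optimize import minimize
def box(x0,x1,y,z0,z1): return np.array([[x,s*y,z] for x in(x0,x1) for s in(-1,1) for z in(z0,z1)])/1e3
BLOCK=[np.array([[x,s*50,z] for x,z in((-65,0),(-65,65),(-5,125),(65,125),(65,0)) for s in(-1,1)])/1e3]
SCAN=[box(-65,35,17,0,30),np.vstack([box(43,97,30,60,82),box(43,75,30,29,31)]),box(20,50,14,15,40)]
HEAD=[SCAN[1]]
PAD=[box(-95,95,40,0,8)]
S=4
def world(p,P):
    c,s=np.cos(p[2]),np.sin(p[2]);return P@np.array([[c,s,0],[-s,c,0],[0,0,1]])+[p[0],p[1],p[3] if len(p)>3 else 0]
def sil(f,p,parts):
    m=np.zeros((420*S,560*S),np.uint8)
    for P in parts:
        q=((proj(f,world(p,P))+.5)*S).astype(np.int32);cv2.fillConvexPoly(m,cv2.convexHull(q),1)
    return m
def fit(fm,parts,p0):
    fm=[(f,cv2.resize(m.astype(np.uint8),None,fx=S,fy=S,interpolation=cv2.INTER_NEAREST)) for f,m in fm]
    def cost(p):
        t=0
        for f,m in fm:
            r=sil(f,p,parts);t+=1-(r&m).sum()/max((r|m).sum(),1)
        return t/len(fm)
    p0=np.array(p0,float);sim=np.vstack([p0]+[p0+d for d in np.diag([.015,.015,.15])])
    r=minimize(cost,p0,method='Nelder-Mead',options=dict(initial_simplex=sim,xatol=2e-4,fatol=1e-4));return r.x,r.fun
def hue(f,lo,hi):
    return cv2.inRange(cv2.cvtColor(f['pixels'],cv2.COLOR_RGB2HSV),lo,hi)>0
def big(m,c):  # blob nearest pixel c
    n,l,s,k=cv2.connectedComponentsWithStats(m.astype(np.uint8))
    ok=[i for i in range(1,n) if s[i,4]>60];i=min(ok,key=lambda i:np.hypot(*(k[i]-c)));return l==i
E
cat > m1.py <<'E'
from fit import *
t=grab_frame('top');s=grab_frame('scene')
def reg(f,n,c):
    R=[r['region'] for r in spotter.outline_of(f,n)];R=[r for r in R if r.any()]
    return min(R,key=lambda r:np.hypot(*(np.argwhere(r).mean(0)[::-1]-c)))
bt,bs=reg(t,'block',(256,146)),reg(s,'block',(249,267))
out={}
for k,fm in(('both',[(t,bt),(s,bs)]),('top',[(t,bt)]),('scene',[(s,bs)])): out[k]=fit(fm,BLOCK,[.64,.07,-.24]);print('block',k,out[k])
pt,ps=big(hue(t,(105,120,80),(125,255,255)),(166,213)),big(hue(s,(105,120,80),(125,255,255)),(343,307))
for k,fm in(('both',[(t,pt),(s,ps)]),('top',[(t,pt)]),('scene',[(s,ps)])): out['p'+k]=fit(fm,PAD,[.44,.354,.27]);print('pad',k,out['p'+k])
ht,hs=big(hue(t,(22,150,80),(34,255,255)),(380,199)),big(hue(s,(22,150,80),(34,255,255)),(230,186))
for k,fm in(('both',[(t,ht),(s,hs)]),): out['h'+k]=fit(fm,HEAD,[.43,-.33,.1]);print('head',k,out['h'+k])
st,ss=reg(t,'scanner',(382,215)),reg(s,'scanner',(239,184))
print(np.argwhere(st).mean(0),np.argwhere(ss).mean(0))
for k,fm in(('both',[(t,st),(s,ss)]),('scene',[(s,ss)])): out['s'+k]=fit(fm,SCAN,[.43,-.33,.1]);print('scan',k,out['s'+k])
im=[]
for f in(t,s):
    v=cv2.resize(f['pixels'][:,:,::-1],None,fx=S,fy=S,interpolation=cv2.INTER_CUBIC)
    for k,P in(('both',BLOCK),('pboth',PAD),('sboth',SCAN)):
        for Q in P:
            cs,_=cv2.findContours(sil(f,out[k][0],[Q]),0,2);cv2.drawContours(v,cs,-1,(0,255,0),1)
    im.append(v)
a,b=im
def cr(v,x0,y0,w,h): return v[y0*S:(y0+h)*S,x0*S:(x0+w)*S]
cv2.imwrite('pics/ov1.png',np.vstack([np.hstack([cr(a,225,110,65,74),cr(a,355,185,60,74),cr(a,140,174,60,74)]),np.hstack([cr(b,215,230,65,74),cr(b,210,150,60,74),cr(b,315,270,60,74)])]))
E
python3 m1.py
```

```text
block both (array([ 0.64500463,  0.06798989, -0.201555  ]), np.float64(0.1661557329047758))
block top (array([ 0.64289676,  0.06716741, -0.16809863]), np.float64(0.12100547716638255))
block scene (array([ 0.64736053,  0.06906017, -0.3153363 ]), np.float64(0.19829025035619785))
pad both (array([0.44109707, 0.35327542, 0.32787514]), np.float64(0.16757219892430103))
pad top (array([0.4402469 , 0.35247227, 0.3197092 ]), np.float64(0.15915999999999997))
pad scene (array([0.44044176, 0.35251575, 0.33179036]), np.float64(0.17340569877883316))
head both (array([ 0.42514628, -0.32475984,  0.1655189 ]), np.float64(0.30497365002817906))
[213.54495159 380.61687414] [156.0255102  277.56122449]
scan both (array([ 0.41978403, -0.32888312,  0.1836533 ]), np.float64(0.5873873229360423))
scan scene (array([ 0.43, -0.33,  0.1 ]), np.float64(1.0))
```

View pics/ov1.png

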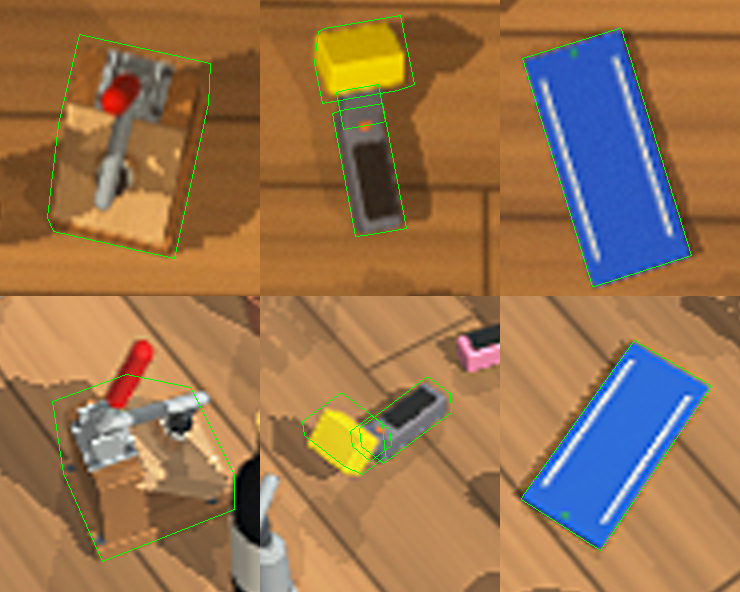

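The overlays fit the pad very well and the block and scanner handle well. I'll refine the scanner and code from closer up later. Now the numbers for the clamp push.

```bash
cat >> h.py <<'E'
from scipy.spatial.transform import Rotation as Ro
def go(P,head=None):
    """tool-axis shift (mm) and turn for world TCP P, tool-x heading (rad)"""
    s=state();w,x,y,z=s['tool_rot'];R=Ro.from_quat([x,y,z,w]).as_matrix()
    d=R.T@(np.array(P)-s['tool_pos'])*1e3;h=np.arctan2(R[1,0],R[0,0])
    t=0 if head is None else -((head-h+np.pi)%(2*np.pi)-np.pi)
    print('d',np.round(d,1),'turn',round(t,3),'| pos',np.round(s['tool_pos'],4),'head',round(h,3),'t',round(s['time'],2))
def blk(p,x,y,z): 
    c,s=np.cos(p[2]),np.sin(p[2]);return [p[0]+c*x-s*y,p[1]+s*x+c*y,z]
E
python3 - <<'E'
from fit import *
t=grab_frame('top');s=grab_frame('scene')
print('bottle base scene',onz(s,(283,303),0.0),'cap top',onz(t,(200,144),.28))
for f,c in((t,(254,133)),(s,(248,250))):
    m=big(hue(f,(0,180,100),(6,255,255))|hue(f,(174,180,100),(180,255,255)),c);yx=np.argwhere(m);print(yx.min(0),yx.max(0),yx.mean(0),len(yx))
B=[.645,.068,-.2]
def lever(q):
    a=q-np.pi/6;return blk(B,.035+.1*np.sin(a),0,.145+.1*np.cos(a))
for q in(0,.12,.25): print(q,proj(t,lever(q)),proj(s,lever(q)),lever(q))
go([.17,.602,.40]); P=blk(B,-.075,0,.40);print(P);go(P,np.pi-.2)
E
```

```text
bottle base scene [0.60935624 0.21673835 0.        ] cap top [0.60303182 0.20874968 0.28      ]
[152  58] [180  67] [166.76630435  63.57608696] 184
[241 242] [257 252] [249.04494382 247.16853933] 89
0 [[253.58018631 139.04210129]] [[253.023426   242.21516855]] [np.float64(0.6302990013323814), np.float64(0.07098003996192592), np.float64(0.23160254037844386)]
0.12 [[254.35860297 134.79917352]] [[249.9650322  242.41422942]] [np.float64(0.6408121259929016), np.float64(0.06884892408868477), np.float64(0.2369653603390482)]
0.25 [[255.27779541 130.08549208]] [[246.46503053 242.94854269]] [np.float64(0.6528211177837245), np.float64(0.0664145809363437), np.float64(0.2412804750870981)]
d [  -0.3    0.6 -149.7] turn 0 | pos [0.1696 0.6015 0.2503] head 2.867 t 1.9
[np.float64(0.5714950066619069), np.float64(0.0829001998096296), 0.4]
d [-527.6 -390.1 -149.7] turn -0.075 | pos [0.1696 0.6015 0.2503] head 2.867 t 1.9
```

>>> apply_moves(series=[{"dx": -25,"dy": -20,"dz": -30,"jaw": 1},{"dx": -50,"dy": -40,"dz": -60,"jaw": 1},{"dx": -75,"dy": -60,"dz": -90,"jaw": 1},{"dx": -100,"dy": -75,"dz": -120,"jaw": 1},{"dx": -120,"dy": -90,"dz": -150,"jaw": 1}])

```text
invalid input at $.series[0]: expected keys jaw, dx, dy, dz, turn
```

>>> apply_moves(series=[{"dx": -33,"dy": -24,"jaw": 1},{"dx": -66,"dy": -48,"jaw": 1},{"dx": -99,"dy": -73,"jaw": 1},{"dx": -132,"dy": -97,"jaw": 1},{"dx": -165,"dy": -121,"jaw": 1}])

```text
invalid input at $.series[0]: expected keys jaw, dx, dy, dz, turn
```

>>> apply_moves(series=[{"dx": -33,"dy": -24,"jaw": 1},{"dx": -66,"dy": -48,"jaw": 1},{"dx": -99,"dy": -73,"jaw": 1},{"dx": -132,"dy": -97,"jaw": 1},{"dx": -165,"dy": -121,"jaw": 1}])

```text
invalid input at $.series[0]: expected keys jaw, dx, dy, dz, turn
```

```bash
python3 - <<'E'
from h import *
B=[.645,.068,-.2]
go(blk(B,-.075,0,.40),np.pi-.2)
E
```

```text
d [-527.6 -390.1 -149.7] turn -0.075 | pos [0.1696 0.6015 0.2503] head 2.867 t 1.9
```

All keys are needed in every row.

>>> apply_moves(series=[{"dx": -25,"dy": -20,"dz": -30,"turn": 0,"jaw": 1},{"dx": -50,"dy": -40,"dz": -60,"turn": 0,"jaw": 1},{"dx": -75,"dy": -60,"dz": -90,"turn": 0,"jaw": 1},{"dx": -100,"dy": -75,"dz": -120,"turn": 0,"jaw": 1},{"dx": -120,"dy": -90,"dz": -150,"turn": 0,"jaw": 1}])

```text
time: 2.32
tool_pos: [0.2596, 0.4829, 0.3981]
tool_rot: [-0.0, 0.137, 0.991, -0.0]
contact_force: [0.2, 0.1, -0.4]
gripper_width: 0.3
grasp_force: 0.0
```

>>> apply_moves(series=[{"dx": -33,"dy": -24,"dz": 0,"turn": 0,"jaw": 1},{"dx": -66,"dy": -48,"dz": 0,"turn": 0,"jaw": 1},{"dx": -99,"dy": -73,"dz": 0,"turn": 0,"jaw": 1},{"dx": -132,"dy": -97,"dz": 0,"turn": 0,"jaw": 1},{"dx": -165,"dy": -121,"dz": 0,"turn": 0,"jaw": 1}])

```text
time: 2.73
tool_pos: [0.3857, 0.3215, 0.3976]
tool_rot: [0.0, 0.137, 0.991, 0.0]
contact_force: [0.7, 0.8, -0.8]
gripper_width: -0.003
grasp_force: 0.0
```

>>> apply_moves(series=[{"dx": -33,"dy": -24,"dz": 0,"turn": 0,"jaw": 1},{"dx": -66,"dy": -48,"dz": 0,"turn": 0,"jaw": 1},{"dx": -99,"dy": -73,"dz": 0,"turn": 0,"jaw": 1},{"dx": -132,"dy": -97,"dz": 0,"turn": 0,"jaw": 1},{"dx": -165,"dy": -121,"dz": 0,"turn": 0,"jaw": 1}])

```text
time: 3.15
tool_pos: [0.5118, 0.1601, 0.3975]
tool_rot: [0.0, 0.137, 0.991, 0.0]
contact_force: [-0.8, 1.6, 1.1]
gripper_width: 0.001
grasp_force: 0.0
```

```bash
python3 - <<'E'
from h import *
B=[.645,.068,-.2]
go(blk(B,-.075,0,.40),np.pi-.2)
E
```

```text
d [-78.4 -58.1  -2.5] turn -0.075 | pos [0.5118 0.1601 0.3975] head 2.867 t 3.15
```

>>> apply_moves(series=[{"dx": -32,"dy": -24,"dz": 0,"turn": -0.03,"jaw": 1},{"dx": -64,"dy": -48,"dz": 0,"turn": -0.06,"jaw": 1},{"dx": -78,"dy": -58,"dz": 0,"turn": -0.075,"jaw": 1},{"dx": -78,"dy": -58,"dz": 0,"turn": -0.075,"jaw": 1}])

```text
time: 3.48
tool_pos: [0.5719, 0.0817, 0.3962]
tool_rot: [-0.001, 0.102, 0.995, -0.001]
contact_force: [-0.7, -0.6, -0.4]
gripper_width: -0.004
grasp_force: 0.0
```

```bash
python3 - <<'E'
from h import *
f=grab_frame('wrist');save(f,'w1');print(f['mtx'],f['camera_from_world'])
go(blk([.645,.068,-.2],-.075,0,.215),np.pi-.2)
E
```

```text
[[325.1922621    0.         280.41548194]
 [  0.         325.1922621  207.06768105]
 [  0.           0.           1.        ]] [[ 2.02500901e-01  9.79282019e-01 -3.34020049e-04 -1.96626888e-01]
 [ 9.30404832e-01 -1.92287394e-01  3.12045519e-01 -6.02291265e-01]
 [ 3.05516338e-01 -6.35002726e-02 -9.50067094e-01  3.49162794e-01]
 [ 0.00000000e+00  0.00000000e+00  0.00000000e+00  1.00000000e+00]]
d [ -0.9  -0.4 181.5] turn -0.003 | pos [0.571  0.0835 0.3965] head 2.939 t 3.53
```

View pics/w1.png

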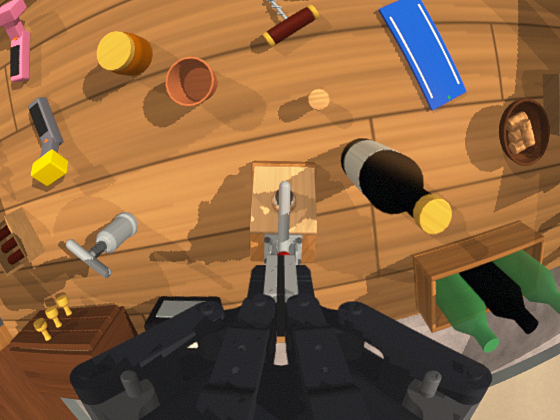

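The wrist view shows the clamp arm at column 284 and the shut fingers at column 282, so they line up. The block's front edge at row 163 is level, which confirms yaw −0.2. Descending in front of the handle.

>>> apply_moves(series=[{"dx": 0,"dy": 0,"dz": 40,"turn": 0,"jaw": 1},{"dx": 0,"dy": 0,"dz": 80,"turn": 0,"jaw": 1},{"dx": 0,"dy": 0,"dz": 120,"turn": 0,"jaw": 1},{"dx": 0,"dy": 0,"dz": 160,"turn": 0,"jaw": 1},{"dx": 0,"dy": 0,"dz": 180,"turn": 0,"jaw": 1}])

```text
time: 3.95
tool_pos: [0.5669, 0.0864, 0.2114]
tool_rot: [-0.004, 0.099, 0.995, -0.0]
contact_force: [-1.5, 0.8, -1.0]
gripper_width: 0.001
grasp_force: 0.0
```

>>> apply_moves(series=[{"dx": -8,"dy": 0,"dz": 0,"turn": 0,"jaw": 1},{"dx": -20,"dy": 0,"dz": 0,"turn": 0,"jaw": 1},{"dx": -32,"dy": 0,"dz": 0,"turn": 0,"jaw": 1},{"dx": -44,"dy": 0,"dz": 0,"turn": 0,"jaw": 1},{"dx": -56,"dy": 0,"dz": 0,"turn": 0,"jaw": 1}])

```text
time: 4.37
tool_pos: [0.6266, 0.0748, 0.2205]
tool_rot: [0.001, 0.099, 0.995, 0.0]
contact_force: [-4.6, -1.1, 2.2]
gripper_width: 0.001
grasp_force: 0.8
```

```bash
python3 - <<'E'
from h import *
go(blk([.645,.068,-.2],.055,0,.208),np.pi-.2)
E
```

```text
d [-74.3  -3.2  12.7] turn 0.001 | pos [0.6266 0.0748 0.2205] head 2.943 t 4.37
```

>>> apply_moves(series=[{"dx": -10,"dy": 0,"dz": 2,"turn": 0,"jaw": 1},{"dx": -20,"dy": -1,"dz": 4,"turn": 0,"jaw": 1},{"dx": -30,"dy": -2,"dz": 7,"turn": 0,"jaw": 1},{"dx": -40,"dy": -2,"dz": 9,"turn": 0,"jaw": 1},{"dx": -50,"dy": -3,"dz": 12,"turn": 0,"jaw": 1}])

```text
time: 4.78
tool_pos: [0.6743, 0.0616, 0.206]
tool_rot: [-0.0, 0.099, 0.995, 0.001]
contact_force: [-4.4, 2.0, 5.9]
gripper_width: 0.001
grasp_force: 3.1
```

>>> apply_moves(series=[{"dx": -7,"dy": 0,"dz": 0,"turn": 0,"jaw": 1},{"dx": -14,"dy": 0,"dz": 0,"turn": 0,"jaw": 1},{"dx": -20,"dy": 0,"dz": 0,"turn": 0,"jaw": 1},{"dx": -24,"dy": 0,"dz": 0,"turn": 0,"jaw": 1},{"dx": -24,"dy": 0,"dz": 0,"turn": 0,"jaw": 1}])

```text
time: 5.2
tool_pos: [0.6982, 0.0558, 0.2051]
tool_rot: [0.001, 0.1, 0.995, -0.0]
contact_force: [0.1, 0.0, -0.4]
gripper_width: -0.001
grasp_force: 0.0
```

```bash
python3 - <<'E'
from fit import *
s=grab_frame('scene');
cv2.imwrite('pics/s2.png',cv2.resize(s['pixels'][200:310,200:320,::-1],None,fx=5,fy=5,interpolation=cv2.INTER_CUBIC))
B=[.645,.068,-.2]
for q in(1,1.2,1.3,1.4):
    a=q-np.pi/6;print(q,proj(s,blk(B,.035+.1*np.sin(a),0,.145+.1*np.cos(a))))
go(blk(B,.06,0,.208),np.pi-.2)
E
```

```text
1 [[225.88981135 251.76694873]]
1.2 [[221.37156858 255.31058044]]
1.3 [[219.41358833 257.17320796]]
1.4 [[217.6852263  259.06777345]]
d [-5.5  1.3 -2.6] turn -0.0 | pos [0.6982 0.0559 0.2054] head 2.942 t 5.25
```

View pics/s2.png

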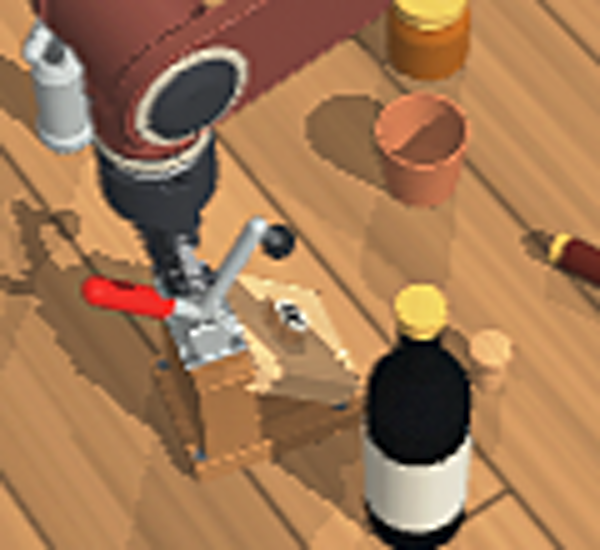

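The lever has swung back: the handle tip is at (219,258) in the full picture, which gives about 1.33 rad, and the code is uncovered. Lifting out and moving to the scanner.

>>> apply_moves(series=[{"dx": 2,"dy": 0,"dz": -20,"turn": 0,"jaw": 1},{"dx": 3,"dy": 0,"dz": -60,"turn": 0,"jaw": 1},{"dx": 3,"dy": 0,"dz": -100,"turn": 0,"jaw": 1},{"dx": 3,"dy": 0,"dz": -140,"turn": 0,"jaw": 0.5},{"dx": 3,"dy": 0,"dz": -180,"turn": 0,"jaw": 0}])

```text
time: 5.67
tool_pos: [0.6943, 0.0568, 0.3879]
tool_rot: [0.002, 0.1, 0.995, -0.0]
contact_force: [0.0, -0.8, -0.3]
gripper_width: 0.275
grasp_force: 0.0
```

```bash
python3 - <<'E'
from h import *
go(blk([.42,-.329,.18],-.010,0,.30),np.pi+.18)
E
```

```text
d [ 201.8 -436.3   87.1] turn -0.38 | pos [0.6943 0.0568 0.3879] head 2.942 t 5.67
```

>>> apply_moves(series=[{"dx": 15,"dy": -33,"dz": 0,"turn": 0,"jaw": 0},{"dx": 30,"dy": -66,"dz": 0,"turn": 0,"jaw": 0},{"dx": 46,"dy": -99,"dz": 0,"turn": 0,"jaw": 0},{"dx": 61,"dy": -132,"dz": 0,"turn": 0,"jaw": 0},{"dx": 76,"dy": -165,"dz": 0,"turn": 0,"jaw": 0}])

```text
time: 6.08
tool_pos: [0.5862, -0.091, 0.3861]
tool_rot: [0.002, 0.1, 0.995, -0.001]
contact_force: [-0.3, -1.1, 0.1]
gripper_width: 0.976
grasp_force: 0.0
```

>>> apply_moves(series=[{"dx": 15,"dy": -33,"dz": 0,"turn": 0,"jaw": 0},{"dx": 30,"dy": -66,"dz": 0,"turn": 0,"jaw": 0},{"dx": 46,"dy": -99,"dz": 0,"turn": 0,"jaw": 0},{"dx": 61,"dy": -132,"dz": 0,"turn": 0,"jaw": 0},{"dx": 76,"dy": -165,"dz": 0,"turn": 0,"jaw": 0}])

```text
time: 6.5
tool_pos: [0.4788, -0.2379, 0.3862]
tool_rot: [0.002, 0.1, 0.995, -0.001]
contact_force: [-0.2, -0.1, -0.1]
gripper_width: 1.0
grasp_force: 0.0
```

>>> apply_moves(series=[{"dx": 15,"dy": -33,"dz": 0,"turn": -0.1,"jaw": 0},{"dx": 30,"dy": -66,"dz": 0,"turn": -0.2,"jaw": 0},{"dx": 46,"dy": -99,"dz": 0,"turn": -0.3,"jaw": 0},{"dx": 50,"dy": -106,"dz": 20,"turn": -0.38,"jaw": 0},{"dx": 50,"dy": -106,"dz": 20,"turn": -0.38,"jaw": 0}])

```text
time: 6.92
tool_pos: [0.4077, -0.3319, 0.3627]
tool_rot: [-0.001, -0.088, 0.996, 0.001]
contact_force: [-0.7, 1.7, -1.1]
gripper_width: 1.005
grasp_force: 0.0
```

```bash
cat >> fit.py <<'E'
_p=proj
def proj(f,P):
    if abs(f['mtx'][0,0]-325)>15: return _p(f,P)
    T=f['camera_from_world'];p=np.atleast_2d(P)@T[:3,:3].T+T[:3,3]
    rho=np.hypot(p[:,0],p[:,1]);th=np.arctan2(rho,p[:,2]);k=th/np.maximum(rho,1e-9)
    return p[:,:2]*k[:,None]*f['mtx'][0,0]+f['mtx'][:2,2]
def draw(f,p,parts,name,c):
    v=cv2.resize(f['pixels'][:,:,::-1],None,fx=S,fy=S,interpolation=cv2.INTER_CUBIC)
    for Q in parts:
        cs,_=cv2.findContours(sil(f,p,[Q]),0,2);cv2.drawContours(v,cs,-1,(0,255,0),1)
    x,y,w,h=c;cv2.imwrite('pics/'+name+'.png',v[y*S:(y+h)*S,x*S:(x+w)*S])
E
python3 - <<'E'
from fit import *
w=grab_frame('wrist');s=grab_frame('scene');t=grab_frame('top')
R={}
for n,f in(('w',w),('s',s),('t',t)):
    e=proj(f,world([.42,-.329,.18],SCAN[0])).mean(0)
    for r in spotter.outline_of(f,'scanner'):
        if not r['region'].any(): continue
        c=np.argwhere(r['region']).mean(0)[::-1];print(n,r['conf'],np.round(r['extent']),c,e,r['region'].sum())
        if np.hypot(*(c-e))<60: R.setdefault(n,(f,r['region']))
p,c=fit([R['w']],SCAN,[.42,-.329,.18]);print('w',p,c)
p2,c=fit(list(R.values()),SCAN,[.42,-.329,.18]);print('all',len(R),p2,c)
x0,y0,x1,y1=[int(v) for v in (np.argwhere(R['w'][1]).min(0)[::-1].tolist()+np.argwhere(R['w'][1]).max(0)[::-1].tolist())]
draw(w,p,SCAN,'ov2',(max(x0-20,0),max(y0-20,0),min(x1-x0+40,200),min(y1-y0+40,150)))
for f,n in((s,'s'),(t,'t')):
    # code
    for r in spotter.outline_of(f,'code')[:3]:
        print(n,'code',r['conf'],np.round(r['extent'],1),np.argwhere(r['region']).mean(0)[::-1])
    print(proj(f,blk([.645,.068,-.2],-.03,0,.1)))
go(blk(p,-.010,0,.30),np.pi+p[2])
E
```

```text
w 0.72 [254.   0. 321.  88.] [281.45098847  39.45840198] [279.74697895 156.47572225] 2428
w 0.71 [259. 124. 304. 235.] [280.81668625 185.42420682] [279.74697895 156.47572225] 3404
s 0.83 [255. 140. 296. 168.] [277.62779156 156.07444169] [245.85402347 180.58300185] 403
t 0.59 [368. 190. 392. 238.] [380.10947712 208.92810458] [381.82393727 227.04667476] 612
w [ 0.41674421 -0.32832718  0.17704046] 0.19761527684717062
all 3 [ 0.41823333 -0.32781995  0.18140109] 0.5011749749312506
s code 0.59 [222.4 171.4 257.8 194.1] [238.08495146 183.32038835]
[[258.28302109 261.37373711]]
t code 0.37 [248.2 147.1 261.6 159.3] [253.47826087 153.05797101]
[[254.18695391 154.05526354]]
d [ 3.6  0.5 66.1] turn 0.004 | pos [ 0.4105 -0.3298  0.3661] head -2.96 t 7.32
```

View pics/ov2.png

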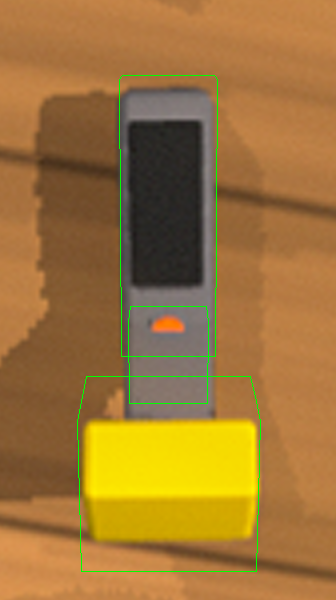

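The handle fits in width, but the real head is a box tilted 45°. I'll refit with that shape.

```bash
cat >> fit.py <<'E'
SCAN[1]=np.array([[x,y,z] for x,z in((75.5,29),(97,50.5),(64.5,82),(43,61)) for y in(-30,30)])/1e3
SCAN[2]=box(20,60,15,8,30)
E
python3 - <<'E'
from fit import *
w=grab_frame('wrist')
r=[r for r in spotter.outline_of(w,'scanner') if r['region'].any() and abs(np.argwhere(r['region']).mean(0)[0]-185)<25][0]
h=big(hue(w,(22,150,80),(34,255,255)),(280,225))
print(fit([(w,h)],[SCAN[1]],[.42,-.329,.18]))
p,c=fit([(w,r['region'])],SCAN,[.42,-.329,.18]);print('w',p,c)
draw(w,p,SCAN,'ov3',(240,100,84,150))
go(blk(p,-.010,0,.30),np.pi+p[2])
E
```

```text
(array([ 0.42198528, -0.33015861,  0.22999434]), np.float64(0.1328912238394626))
w [ 0.42037406 -0.32814918  0.19319361] 0.06663731102304415
d [-0.3 -0.1 65.7] turn -0.012 | pos [ 0.4102 -0.33    0.3657] head -2.961 t 7.42
```

View pics/ov3.png

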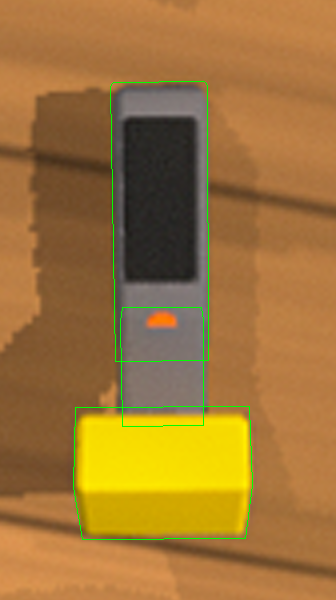

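>>> apply_moves(series=[{"dx": 0,"dy": 0,"dz": 35,"turn": -0.005,"jaw": 0},{"dx": 0,"dy": 0,"dz": 70,"turn": -0.005,"jaw": 0},{"dx": 0,"dy": 0,"dz": 105,"turn": -0.005,"jaw": 0},{"dx": 0,"dy": 0,"dz": 140,"turn": -0.005,"jaw": 0},{"dx": 0,"dy": 0,"dz": 175,"turn": -0.005,"jaw": 0}])

```text
time: 7.83
tool_pos: [0.4099, -0.3301, 0.189]
tool_rot: [0.0, -0.093, 0.996, -0.0]
contact_force: [-0.5, -0.4, -0.3]
gripper_width: 0.998
grasp_force: 0.0
```

>>> apply_moves(series=[{"dx": 0,"dy": 0,"dz": 30,"turn": 0,"jaw": 0},{"dx": 0,"dy": 0,"dz": 60,"turn": 0,"jaw": 0},{"dx": 0,"dy": 0,"dz": 90,"turn": 0,"jaw": 0},{"dx": 0,"dy": 0,"dz": 110,"turn": 0,"jaw": 0},{"dx": 0,"dy": 0,"dz": 120,"turn": 0,"jaw": 0}])

```text
time: 8.25
tool_pos: [0.4083, -0.3286, 0.0667]
tool_rot: [-0.002, -0.093, 0.996, 0.002]
contact_force: [0.0, 0.4, -0.8]
gripper_width: 1.0
grasp_force: 0.0
```

```bash
python3 - <<'E'
from h import *
go(blk([.4205,-.328,.185],-.010,0,.024),np.pi+.185)
E
```

```text
d [-2.2 -1.9 42.7] turn 0.0 | pos [ 0.4083 -0.3286  0.0667] head -2.956 t 8.25
```

>>> apply_moves(series=[{"dx": 0,"dy": 0,"dz": 20,"turn": 0,"jaw": 0},{"dx": 0,"dy": 0,"dz": 38,"turn": 0,"jaw": 0},{"dx": 0,"dy": 0,"dz": 45,"turn": 0,"jaw": 0},{"dx": 0,"dy": 0,"dz": 45,"turn": 0,"jaw": 0},{"dx": 0,"dy": 0,"dz": 45,"turn": 0,"jaw": 0.4}])

```text
time: 8.67
tool_pos: [0.4101, -0.3308, 0.0259]
tool_rot: [0.0, -0.093, 0.996, -0.0]
contact_force: [0.5, 0.2, -0.1]
gripper_width: 0.884
grasp_force: 0.0
```

>>> apply_moves(series=[{"dx": 0,"dy": 0,"dz": 0,"turn": 0,"jaw": 1},{"dx": 0,"dy": 0,"dz": 0,"turn": 0,"jaw": 1},{"dx": 0,"dy": 0,"dz": 0,"turn": 0,"jaw": 1},{"dx": 0,"dy": 0,"dz": 0,"turn": 0,"jaw": 1},{"dx": 0,"dy": 0,"dz": 0,"turn": 0,"jaw": 1}])

```text
time: 9.08
tool_pos: [0.4105, -0.3313, 0.0267]
tool_rot: [0.001, -0.092, 0.996, -0.001]
contact_force: [-0.2, -0.6, 4.8]
gripper_width: 0.388
grasp_force: 61.9
```

>>> apply_moves(series=[{"dx": 0,"dy": 0,"dz": 0,"turn": 0,"jaw": 1},{"dx": 0,"dy": 0,"dz": -15,"turn": 0,"jaw": 1},{"dx": 0,"dy": 0,"dz": -40,"turn": 0,"jaw": 1},{"dx": 0,"dy": 0,"dz": -70,"turn": 0,"jaw": 1},{"dx": 0,"dy": 0,"dz": -100,"turn": 0,"jaw": 1}])

```text
time: 9.5
tool_pos: [0.4086, -0.3292, 0.1246]
tool_rot: [-0.001, -0.092, 0.996, 0.002]
contact_force: [-0.2, 0.4, -1.5]
gripper_width: 0.388
grasp_force: 61.2
```

```bash
python3 - <<'E'
from fit import *
s=state();print(s['grasp_force'],s['gripper_width'])
w=grab_frame('wrist');save(w,'w2')
t=grab_frame('top')
x=t['pixels'][110:190,220:300,::-1];cv2.imwrite('pics/c1.png',np.vstack([w['pixels'][:,:,::-1][0:300,130:430],cv2.resize(x,(300,300),interpolation=cv2.INTER_CUBIC)]))
go([.41,-.33,.30])
E
```

```text
61.17508292198181 0.3875920513599734
d [   0.5    1.7 -169.3] turn 0 | pos [ 0.412  -0.3328  0.1307] head -2.956 t 9.6
```

View pics/c1.png

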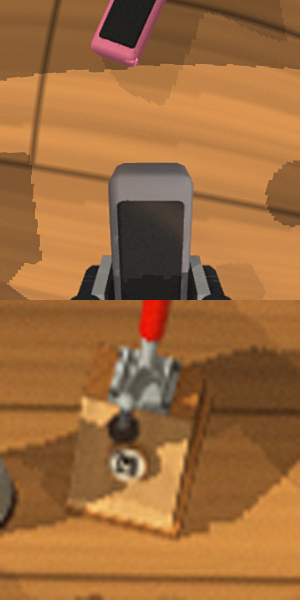

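Scanner gripped at the expected 33 mm. The uncovered code sits at about (254,154) in the top picture, as predicted. I'll refine the code position and block yaw, then plan the scan pose.

```bash
python3 - <<'E'
from fit import *
t=grab_frame('top');s=grab_frame('scene');C=[]
for f,c in((t,(254,154)),(s,(258,263))):
    x0,y0=c[0]-6,c[1]-6;q=f['pixels'][y0:y0+13,x0:x0+13].astype(int)
    sat=q.max(2)-q.min(2);m=(sat<60)&(q.sum(2)>0);
    m=(sat<45);n,l,st,k=cv2.connectedComponentsWithStats(m.astype(np.uint8));i=min([i for i in range(1,n) if st[i,4]>8],key=lambda i:np.hypot(*(k[i]-6)));print(st[i],k[i]+[x0,y0])
    uv=k[i]+[x0,y0];C.append((f,uv));print(onz(f,uv,.1))
A=np.zeros((3,3));b=np.zeros(3)
for f,uv in C:
    o,d=ray(f,uv);d/=np.linalg.norm(d);M=np.eye(3)-np.outer(d,d);A+=M;b+=M@o
print('tri',np.linalg.solve(A,b))
w1={'mtx':np.array([[325.19,0,280.4],[0,325.19,207.07],[0,0,1]]),'camera_from_world':np.array([[2.02500901e-01,9.79282019e-01,-3.34020049e-04,-1.96626888e-01],[9.30404832e-01,-1.92287394e-01,3.12045519e-01,-6.02291265e-01],[3.05516338e-01,-6.35002726e-02,-9.50067094e-01,3.49162794e-01],[0,0,0,1]])}
for y in(-.16,-.2,-.24):
    B=[.645,.068,y];P=[blk(B,-.065,.05,.065),blk(B,-.065,-.05,.065),blk(B,-.005,.05,.125),blk(B,-.005,-.05,.125)]
    print(y,np.round(proj(t,P),1).tolist(),np.round(proj(w1,P),1).tolist())
im=cv2.imread('pics/w1.png')
a=cv2.resize(im[145:240,235:335],None,fx=4,fy=4,interpolation=cv2.INTER_CUBIC);b=cv2.resize(t['pixels'][115:180,228:286,::-1],None,fx=6,fy=6,interpolation=cv2.INTER_CUBIC)
a=cv2.copyMakeBorder(a,0,390-a.shape[0],0,0,0) if a.shape[0]<390 else a
b=cv2.copyMakeBorder(b,0,a.shape[0]-b.shape[0],0,0,cv2.BORDER_CONSTANT) if b.shape[0]<a.shape[0] else b
cv2.imwrite('pics/yaw.png',np.hstack([a,b]))
E
```

```text
[ 2  2  7  7 38] [253.21052632 153.26315789]
[0.6179667  0.07694454 0.1       ]
[ 3  3  7  7 25] [257.84 262.84]
[0.62028969 0.07805713 0.1       ]
tri [0.61896536 0.07676779 0.09684507]
-0.16 [[237.0, 164.6], [269.0, 170.3], [239.2, 141.3], [272.4, 147.2]] [[313.8, 165.8], [243.8, 168.9], [319.0, 220.1], [242.4, 223.2]]
-0.2 [[236.3, 163.8], [268.0, 170.7], [239.2, 140.6], [272.2, 147.8]] [[315.7, 167.2], [245.6, 167.4], [319.2, 221.5], [242.4, 221.8]]
-0.24 [[235.6, 163.0], [267.0, 171.2], [239.3, 140.0], [272.0, 148.5]] [[317.4, 168.6], [247.4, 166.1], [319.2, 222.9], [242.6, 220.4]]
```

View pics/yaw.png

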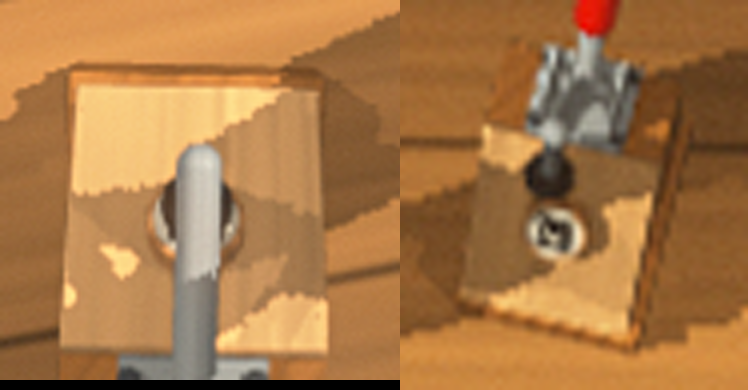

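>>> apply_moves(series=[{"dx": 0,"dy": 0,"dz": -25,"turn": 0,"jaw": 1},{"dx": 0,"dy": 0,"dz": -55,"turn": 0,"jaw": 1},{"dx": 0,"dy": 0,"dz": -85,"turn": 0,"jaw": 1},{"dx": 0,"dy": 0,"dz": -110,"turn": 0,"jaw": 1},{"dx": 0,"dy": 0,"dz": -120,"turn": 0,"jaw": 1}])

```text
time: 10.12
tool_pos: [0.4101, -0.3308, 0.247]
tool_rot: [0.001, -0.092, 0.996, -0.001]
contact_force: [1.0, -0.9, -1.5]
gripper_width: 0.39
grasp_force: 61.3
```

```bash
python3 - <<'E'
from fit import *
w1={'mtx':np.array([[325.19,0,280.4],[0,325.19,207.07],[0,0,1]]),'camera_from_world':np.array([[2.02500901e-01,9.79282019e-01,-3.34020049e-04,-1.96626888e-01],[9.30404832e-01,-1.92287394e-01,3.12045519e-01,-6.02291265e-01],[3.05516338e-01,-6.35002726e-02,-9.50067094e-01,3.49162794e-01],[0,0,0,1]])}
print(proj(w1,[[.6185,.0772,.1],[.6185,.072,.1],[.6235,.0772,.1]]),'seen col 283.3, cork rows ~',145+212/4)
c=np.array([.6185,.0772]);y=-.212
P=c-.153*np.array([np.cos(y),np.sin(y)]);print(P)
go([*P,.247],np.pi+y);go([*P,.144],np.pi+y)
E
```

```text
[[283.50645821 199.29777931]
 [279.72889944 200.04445954]
 [284.24469355 202.76369013]] seen col 283.3, cork rows ~ 198.0
[0.46892536 0.10939358]
d [-138.9  421.9   -0.6] turn 0.397 | pos [ 0.4101 -0.3308  0.247 ] head -2.956 t 10.12
d [-138.8  422.   102.4] turn 0.397 | pos [ 0.4101 -0.3308  0.247 ] head -2.956 t 10.12
```

>>> apply_moves(series=[{"dx": -9,"dy": 28,"dz": 0,"turn": 0,"jaw": 1},{"dx": -18,"dy": 56,"dz": 0,"turn": 0,"jaw": 1},{"dx": -28,"dy": 85,"dz": 0,"turn": 0,"jaw": 1},{"dx": -37,"dy": 113,"dz": 0,"turn": 0,"jaw": 1},{"dx": -46,"dy": 141,"dz": 0,"turn": 0,"jaw": 1}])

```text
time: 10.53
tool_pos: [0.4277, -0.1814, 0.2418]
tool_rot: [-0.002, -0.092, 0.996, 0.002]
contact_force: [0.0, 0.0, -1.7]
gripper_width: 0.385
grasp_force: 61.2
```

>>> apply_moves(series=[{"dx": -9,"dy": 28,"dz": 0,"turn": 0,"jaw": 1},{"dx": -18,"dy": 56,"dz": 0,"turn": 0,"jaw": 1},{"dx": -28,"dy": 85,"dz": 0,"turn": 0,"jaw": 1},{"dx": -37,"dy": 113,"dz": 0,"turn": 0,"jaw": 1},{"dx": -46,"dy": 141,"dz": 0,"turn": 0,"jaw": 1}])

```text
time: 10.95
tool_pos: [0.4469, -0.0345, 0.242]
tool_rot: [-0.002, -0.092, 0.996, 0.001]
contact_force: [0.9, -0.5, -1.4]
gripper_width: 0.382
grasp_force: 61.2
```

>>> apply_moves(series=[{"dx": -9,"dy": 28,"dz": 0,"turn": 0.09,"jaw": 1},{"dx": -18,"dy": 56,"dz": 0,"turn": 0.18,"jaw": 1},{"dx": -28,"dy": 85,"dz": 0,"turn": 0.27,"jaw": 1},{"dx": -37,"dy": 113,"dz": 0,"turn": 0.35,"jaw": 1},{"dx": -46,"dy": 140,"dz": 0,"turn": 0.397,"jaw": 1}])

```text
time: 11.37
tool_pos: [0.4662, 0.1114, 0.2418]
tool_rot: [-0.003, 0.107, 0.994, -0.0]
contact_force: [0.3, -0.3, -2.1]
gripper_width: 0.382
grasp_force: 61.3
```

>>> apply_moves(series=[{"dx": 0,"dy": 0,"dz": 20,"turn": 0,"jaw": 1},{"dx": 0,"dy": 0,"dz": 45,"turn": 0,"jaw": 1},{"dx": 0,"dy": 0,"dz": 70,"turn": 0,"jaw": 1},{"dx": 0,"dy": 0,"dz": 90,"turn": 0,"jaw": 1},{"dx": 0,"dy": 0,"dz": 90,"turn": 0,"jaw": 1}])

```text
time: 11.78
tool_pos: [0.4624, 0.1095, 0.1469]
tool_rot: [-0.007, 0.106, 0.994, -0.001]
contact_force: [-1.9, 0.8, -2.7]
gripper_width: 0.385
grasp_force: 61.1
```

```bash
python3 - <<'E'
from fit import *
y=-.212;P=np.array([.6185,.0772])-.153*np.array([np.cos(y),np.sin(y)])
go([*P,.144],np.pi+y)
s=grab_frame('scene');st=state();tp=st['tool_pos']
R=Ro.from_quat(np.roll(st['tool_rot'],-1)).as_matrix();h=np.arctan2(-R[1,0],-R[0,0])
o=blk([tp[0],tp[1],h],.0104,0,0);draw(s,[o[0],o[1],h,tp[2]-.0263],SCAN,'scan',(200,200,130,110))
E
```

```text
d [-6.4  1.2  2.8] turn 0.0 | pos [0.4624 0.1095 0.1469] head 2.93 t 11.78
```

View pics/scan.png

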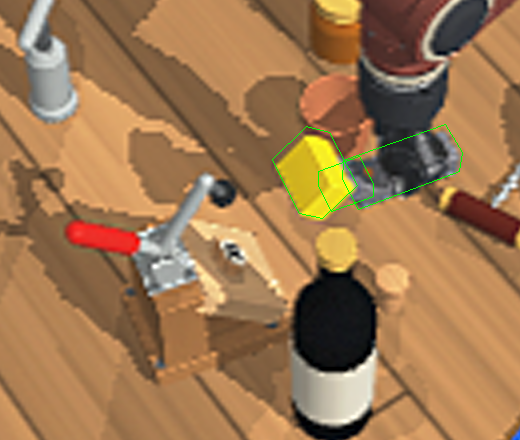

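The scanner overlay fits the picture, with its head at crop (315,175) facing the uncovered code at (232,252). Settling, then a fine correction.

>>> apply_moves(series=[{"dx": 0,"dy": 0,"dz": 0,"turn": 0,"jaw": 1},{"dx": 0,"dy": 0,"dz": 0,"turn": 0,"jaw": 1},{"dx": 0,"dy": 0,"dz": 0,"turn": 0,"jaw": 1}])

```text
time: 12.08
tool_pos: [0.4686, 0.1098, 0.1568]
tool_rot: [0.001, 0.106, 0.994, 0.0]
contact_force: [1.1, 0.6, -0.7]
gripper_width: 0.385
grasp_force: 61.2
```

```bash
python3 - <<'E'
from fit import *
y=-.212;P=np.array([.6185,.0772])-.153*np.array([np.cos(y),np.sin(y)])
go([*P,.144],np.pi+y);print(state()['tool_rot'])
E
```

```text
d [-0.4 -0.4 12.8] turn 0.0 | pos [0.4686 0.1098 0.1568] head 2.93 t 12.08
[1.34723897e-03 1.05786009e-01 9.94387970e-01 2.63843794e-04]
```

>>> apply_moves(series=[{"dx": 0,"dy": 0,"dz": 6,"turn": 0,"jaw": 1},{"dx": 0,"dy": 0,"dz": 12,"turn": 0,"jaw": 1},{"dx": 0,"dy": 0,"dz": 13,"turn": 0,"jaw": 1},{"dx": 0,"dy": 0,"dz": 13,"turn": 0,"jaw": 1},{"dx": 0,"dy": 0,"dz": 13,"turn": 0,"jaw": 1}])

```text
time: 12.5
tool_pos: [0.4674, 0.1098, 0.142]
tool_rot: [-0.0, 0.106, 0.994, -0.0]
contact_force: [0.2, 0.7, -1.7]
gripper_width: 0.386
grasp_force: 61.2
```

>>> apply_moves(series=[{"dx": 0,"dy": 0,"dz": 0,"turn": 0,"jaw": 1},{"dx": 0,"dy": 0,"dz": 0,"turn": 0,"jaw": 1},{"dx": 0,"dy": 0,"dz": 0,"turn": 0,"jaw": 1},{"dx": 0,"dy": 0,"dz": 0,"turn": 0,"jaw": 1},{"dx": 0,"dy": 0,"dz": 0,"turn": 0,"jaw": 1}])

```text
time: 12.92
tool_pos: [0.4677, 0.1098, 0.1423]
tool_rot: [0.0, 0.106, 0.994, 0.0]
contact_force: [0.2, -0.6, -1.5]
gripper_width: 0.386
grasp_force: 61.2
```

>>> apply_moves(series=[{"dx": 0,"dy": 0,"dz": 0,"turn": 0,"jaw": 1},{"dx": 0,"dy": 0,"dz": 0,"turn": 0,"jaw": 1},{"dx": 0,"dy": 0,"dz": 0,"turn": 0,"jaw": 1},{"dx": 0,"dy": 0,"dz": 0,"turn": 0,"jaw": 1},{"dx": 0,"dy": 0,"dz": 0,"turn": 0,"jaw": 1}])

```text
time: 13.33
tool_pos: [0.4676, 0.1098, 0.1422]
tool_rot: [0.0, 0.106, 0.994, 0.0]
contact_force: [0.4, 0.8, -2.0]
gripper_width: 0.382
grasp_force: 61.2
```

>>> apply_moves(series=[{"dx": 0,"dy": 0,"dz": 0,"turn": 0,"jaw": 1},{"dx": 0,"dy": 0,"dz": 0,"turn": 0,"jaw": 1},{"dx": 0,"dy": 0,"dz": 0,"turn": 0,"jaw": 1},{"dx": 0,"dy": 0,"dz": 0,"turn": 0,"jaw": 1},{"dx": 0,"dy": 0,"dz": 0,"turn": 0,"jaw": 1}])

```text
time: 13.75
tool_pos: [0.4676, 0.1098, 0.1422]
tool_rot: [0.0, 0.106, 0.994, -0.0]
contact_force: [0.8, 0.5, -2.6]
gripper_width: 0.382
grasp_force: 61.2
```

>>> apply_moves(series=[{"dx": 0,"dy": 0,"dz": 0,"turn": 0,"jaw": 1},{"dx": 0,"dy": 0,"dz": 0,"turn": 0,"jaw": 1},{"dx": 0,"dy": 0,"dz": 0,"turn": 0,"jaw": 1},{"dx": 0,"dy": 0,"dz": 0,"turn": 0,"jaw": 1},{"dx": 0,"dy": 0,"dz": 0,"turn": 0,"jaw": 1}])

```text
time: 14.17
tool_pos: [0.4676, 0.1098, 0.1422]
tool_rot: [0.0, 0.106, 0.994, -0.0]
contact_force: [-0.3, -0.1, -2.3]
gripper_width: 0.382
grasp_force: 61.2
```

>>> apply_moves(series=[{"dx": 0,"dy": 0,"dz": 0,"turn": 0,"jaw": 1},{"dx": 0,"dy": 0,"dz": 0,"turn": 0,"jaw": 1},{"dx": 0,"dy": 0,"dz": 0,"turn": 0,"jaw": 1},{"dx": 0,"dy": 0,"dz": 0,"turn": 0,"jaw": 1},{"dx": 0,"dy": 0,"dz": 0,"turn": 0,"jaw": 1}])

```text
time: 14.58
tool_pos: [0.4676, 0.1098, 0.1422]
tool_rot: [0.0, 0.106, 0.994, -0.0]
contact_force: [0.5, 0.3, -2.0]
gripper_width: 0.388
grasp_force: 61.2
```

>>> apply_moves(series=[{"dx": 0,"dy": 0,"dz": 0,"turn": 0,"jaw": 1},{"dx": 0,"dy": 0,"dz": 0,"turn": 0,"jaw": 1},{"dx": 0,"dy": 0,"dz": 0,"turn": 0,"jaw": 1},{"dx": 0,"dy": 0,"dz": 0,"turn": 0,"jaw": 1},{"dx": 0,"dy": 0,"dz": 0,"turn": 0,"jaw": 1}])

```text
time: 15.0
tool_pos: [0.4676, 0.1098, 0.1422]
tool_rot: [-0.0, 0.106, 0.994, -0.0]
contact_force: [0.7, 0.2, -1.8]
gripper_width: 0.386
grasp_force: 61.2
```

```bash
python3 - <<'E'
from fit import *
y=-.212;P=np.array([.6185,.0772])-.153*np.array([np.cos(y),np.sin(y)])
go([*P,.144],np.pi+y)
s=grab_frame('scene');t=grab_frame('top');tp=state()['tool_pos']
# check scanner pose in hand from yellow head
for f in(s,t):
    e=proj(f,world([*blk([tp[0],tp[1],y],.0104,0,0)[:2],y,tp[2]-.0263],SCAN[1]));m=big(hue(f,(22,150,80),(34,255,255)),e.mean(0));q=np.argwhere(m)[:,::-1]
    print(e.min(0),e.max(0),q.min(0),q.max(0))
E
```

```text
d [-1.4 -0.1 -1.8] turn 0.0 | pos [0.4676 0.1098 0.1422] head 2.93 t 15.0
[266.84185853 232.993779  ] [288.09156792 255.81110156] [268 235] [286 255]
[233.50715674 161.74550308] [258.62302763 184.17455411] [235 163] [257 173]
```

>>> apply_moves(series=[{"dx": -1.5,"dy": 0,"dz": -2,"turn": 0,"jaw": 1},{"dx": -1.5,"dy": 0,"dz": -2,"turn": 0,"jaw": 1},{"dx": -1.5,"dy": 0,"dz": -2,"turn": 0,"jaw": 1},{"dx": -1.5,"dy": 0,"dz": -2,"turn": 0,"jaw": 1},{"dx": -1.5,"dy": 0,"dz": -2,"turn": 0,"jaw": 1}])

```text
time: 15.52
tool_pos: [0.469, 0.1095, 0.1442]
tool_rot: [-0.0, 0.106, 0.994, 0.0]
contact_force: [-0.6, -0.3, -1.9]
gripper_width: 0.384
grasp_force: 61.2
```

>>> apply_moves(series=[{"dx": 0,"dy": 0,"dz": 0,"turn": 0,"jaw": 1},{"dx": 0,"dy": 0,"dz": 0,"turn": 0,"jaw": 1},{"dx": 0,"dy": 0,"dz": 0,"turn": 0,"jaw": 1},{"dx": 0,"dy": 0,"dz": 0,"turn": 0,"jaw": 1},{"dx": 0,"dy": 0,"dz": 0,"turn": 0,"jaw": 1}])

```text
time: 15.93
tool_pos: [0.4691, 0.1095, 0.1442]
tool_rot: [0.0, 0.106, 0.994, -0.0]
contact_force: [-0.0, -0.3, -1.5]
gripper_width: 0.383
grasp_force: 61.2
```

>>> apply_moves(series=[{"dx": 0,"dy": 0,"dz": 0,"turn": 0,"jaw": 1},{"dx": 0,"dy": 0,"dz": 0,"turn": 0,"jaw": 1},{"dx": 0,"dy": 0,"dz": 0,"turn": 0,"jaw": 1},{"dx": 0,"dy": 0,"dz": 0,"turn": 0,"jaw": 1},{"dx": 0,"dy": 0,"dz": 0,"turn": 0,"jaw": 1}])

```text
time: 16.35
tool_pos: [0.4691, 0.1095, 0.1442]
tool_rot: [0.0, 0.106, 0.994, -0.0]
contact_force: [-0.0, 0.2, -1.9]
gripper_width: 0.386
grasp_force: 61.2
```

>>> apply_moves(series=[{"dx": 0,"dy": 0,"dz": 0,"turn": 0,"jaw": 1},{"dx": 0,"dy": 0,"dz": 0,"turn": 0,"jaw": 1},{"dx": 0,"dy": 0,"dz": 0,"turn": 0,"jaw": 1},{"dx": 0,"dy": 0,"dz": 0,"turn": 0,"jaw": 1},{"dx": 0,"dy": 0,"dz": 0,"turn": 0,"jaw": 1}])

```text
time: 16.77
tool_pos: [0.4691, 0.1095, 0.1442]
tool_rot: [0.0, 0.106, 0.994, -0.0]
contact_force: [0.7, -0.3, -2.0]
gripper_width: 0.385
grasp_force: 61.2
```

>>> apply_moves(series=[{"dx": 0,"dy": 0,"dz": 0,"turn": 0,"jaw": 1},{"dx": 0,"dy": 0,"dz": 0,"turn": 0,"jaw": 1},{"dx": 0,"dy": 0,"dz": 0,"turn": 0,"jaw": 1},{"dx": 0,"dy": 0,"dz": 0,"turn": 0,"jaw": 1},{"dx": 0,"dy": 0,"dz": 0,"turn": 0,"jaw": 1}])

```text
time: 17.18
tool_pos: [0.4691, 0.1095, 0.1442]
tool_rot: [-0.0, 0.106, 0.994, -0.0]
contact_force: [-0.3, -0.4, -2.6]
gripper_width: 0.384
grasp_force: 61.2
```

>>> apply_moves(series=[{"dx": 0,"dy": 0,"dz": 0,"turn": 0,"jaw": 1},{"dx": 0,"dy": 0,"dz": 0,"turn": 0,"jaw": 1},{"dx": 0,"dy": 0,"dz": 0,"turn": 0,"jaw": 1},{"dx": 0,"dy": 0,"dz": 0,"turn": 0,"jaw": 1},{"dx": 0,"dy": 0,"dz": 0,"turn": 0,"jaw": 1}])

```text
time: 17.6
tool_pos: [0.4691, 0.1095, 0.1442]
tool_rot: [0.0, 0.106, 0.994, 0.0]
contact_force: [-0.8, 0.3, -2.0]
gripper_width: 0.381
grasp_force: 61.2
```

>>> apply_moves(series=[{"dx": 0,"dy": 0,"dz": 0,"turn": 0,"jaw": 1},{"dx": 0,"dy": 0,"dz": 0,"turn": 0,"jaw": 1},{"dx": 0,"dy": 0,"dz": 0,"turn": 0,"jaw": 1},{"dx": 0,"dy": 0,"dz": 0,"turn": 0,"jaw": 1},{"dx": 0,"dy": 0,"dz": 0,"turn": 0,"jaw": 1}])

```text
time: 18.02
tool_pos: [0.4691, 0.1095, 0.1442]
tool_rot: [0.0, 0.106, 0.994, 0.0]
contact_force: [0.4, -0.2, -1.5]
gripper_width: 0.384
grasp_force: 61.2
```

```bash
python3 - <<'E'
from fit import *
y=-.212;P=np.array([.6185,.0772])-.153*np.array([np.cos(y),np.sin(y)])
go([*P,.144],np.pi+y)
# pad: scanner spans -65..97 about its origin -> centre it: origin at pad x = -16
p=[.4408,.3529,.325];t=blk(p,-.016-.0104,0,.20);print(t);go(t,np.pi+p[2])
E
```

```text
d [ 0.1 -0.1  0.2] turn 0.0 | pos [0.4691 0.1095 0.1442] head 2.93 t 18.02
[np.float64(0.41578202082264887), np.float64(0.34447024805337517), 0.2]
d [101.5 218.5 -55.8] turn -0.537 | pos [0.4691 0.1095 0.1442] head 2.93 t 18.02
```

>>> apply_moves(series=[{"dx": 15,"dy": 0,"dz": -12,"turn": 0,"jaw": 1},{"dx": 40,"dy": 0,"dz": -25,"turn": 0,"jaw": 1},{"dx": 65,"dy": 0,"dz": -38,"turn": 0,"jaw": 1},{"dx": 90,"dy": 10,"dz": -50,"turn": 0,"jaw": 1},{"dx": 101,"dy": 35,"dz": -56,"turn": 0,"jaw": 1}])

```text
time: 18.43
tool_pos: [0.3762, 0.1644, 0.2016]
tool_rot: [0.001, 0.107, 0.994, 0.0]
contact_force: [0.6, 0.6, -1.1]
gripper_width: 0.385
grasp_force: 61.2
```

>>> apply_moves(series=[{"dx": 0,"dy": 30,"dz": 0,"turn": -0.1,"jaw": 1},{"dx": 0,"dy": 60,"dz": 0,"turn": -0.2,"jaw": 1},{"dx": 0,"dy": 90,"dz": 0,"turn": -0.3,"jaw": 1},{"dx": 0,"dy": 120,"dz": 0,"turn": -0.4,"jaw": 1},{"dx": 0,"dy": 150,"dz": 0,"turn": -0.5,"jaw": 1}])

```text
time: 18.85
tool_pos: [0.4092, 0.3132, 0.2002]
tool_rot: [0.0, -0.146, 0.989, 0.0]
contact_force: [0.1, -1.0, -1.5]
gripper_width: 0.385
grasp_force: 61.2
```

```bash
python3 - <<'E'
from fit import *
p=[.4408,.3529,.325];go(blk(p,-.0264,0,.08),np.pi+p[2])
E
```

```text
d [-15.3  28.  120.2] turn -0.031 | pos [0.4092 0.3132 0.2002] head -2.848 t 18.85
```

>>> apply_moves(series=[{"dx": -15,"dy": 28,"dz": 0,"turn": -0.031,"jaw": 1},{"dx": -15,"dy": 28,"dz": 35,"turn": -0.031,"jaw": 1},{"dx": -15,"dy": 28,"dz": 70,"turn": -0.031,"jaw": 1},{"dx": -15,"dy": 28,"dz": 100,"turn": -0.031,"jaw": 1},{"dx": -15,"dy": 28,"dz": 120,"turn": -0.031,"jaw": 1}])

```text
time: 19.27
tool_pos: [0.4138, 0.3419, 0.0764]
tool_rot: [-0.002, -0.159, 0.987, -0.001]
contact_force: [-0.1, -0.7, -1.8]
gripper_width: 0.388
grasp_force: 61.2
```

>>> apply_moves(series=[{"dx": 0,"dy": 0,"dz": 0,"turn": 0,"jaw": 1},{"dx": 0,"dy": 0,"dz": 0,"turn": 0,"jaw": 1},{"dx": 0,"dy": 0,"dz": 0,"turn": 0,"jaw": 1},{"dx": 0,"dy": 0,"dz": 0,"turn": 0,"jaw": 1},{"dx": 0,"dy": 0,"dz": 0,"turn": 0,"jaw": 1}])

```text
time: 19.68
tool_pos: [0.4171, 0.3435, 0.0826]
tool_rot: [0.002, -0.159, 0.987, 0.001]
contact_force: [0.2, -0.4, -1.8]
gripper_width: 0.384
grasp_force: 61.2
```

```bash
python3 - <<'E'
from fit import *
p=[.4408,.3529,.325];go(blk(p,-.0264,0,.008+.0263),np.pi+p[2])
E
```

```text
d [ 1.1  1.2 48.3] turn -0.006 | pos [0.4171 0.3435 0.0826] head -2.822 t 19.68
```

>>> apply_moves(series=[{"dx": 1,"dy": 1,"dz": 15,"turn": -0.006,"jaw": 1},{"dx": 1,"dy": 1,"dz": 30,"turn": -0.006,"jaw": 1},{"dx": 1,"dy": 1,"dz": 38,"turn": -0.006,"jaw": 1},{"dx": 1,"dy": 1,"dz": 40,"turn": -0.006,"jaw": 1},{"dx": 1,"dy": 1,"dz": 40,"turn": -0.006,"jaw": 1}])

```text
time: 20.1
tool_pos: [0.4143, 0.3433, 0.0402]
tool_rot: [-0.0, -0.162, 0.987, -0.0]
contact_force: [0.1, -0.8, -1.8]
gripper_width: 0.383
grasp_force: 61.3
```

>>> apply_moves(series=[{"dx": 0,"dy": 0,"dz": 0,"turn": 0,"jaw": 1},{"dx": 0,"dy": 0,"dz": 0,"turn": 0,"jaw": 1},{"dx": 0,"dy": 0,"dz": 0,"turn": 0,"jaw": 1},{"dx": 0,"dy": 0,"dz": 0,"turn": 0,"jaw": 1}])

```text
time: 20.43
tool_pos: [0.4148, 0.3436, 0.0409]
tool_rot: [0.001, -0.162, 0.987, 0.0]
contact_force: [-1.0, 0.1, -1.5]
gripper_width: 0.389
grasp_force: 61.3
```

```bash
python3 - <<'E'
from fit import *
p=[.4408,.3529,.325];go(blk(p,-.0264,0,.008+.0263),np.pi+p[2])
E
```

```text
d [-1.2  0.5  6.6] turn 0.0 | pos [0.4148 0.3436 0.0409] head -2.816 t 20.43
```

>>> apply_moves(series=[{"dx": -1,"dy": 0.5,"dz": 2,"turn": 0,"jaw": 1},{"dx": -1,"dy": 0.5,"dz": 4,"turn": 0,"jaw": 1},{"dx": -1,"dy": 0.5,"dz": 6,"turn": 0,"jaw": 1},{"dx": -1,"dy": 0.5,"dz": 6,"turn": 0,"jaw": 1},{"dx": -1,"dy": 0.5,"dz": 6,"turn": 0,"jaw": 1}])

```text
time: 20.85
tool_pos: [0.4154, 0.3443, 0.0346]
tool_rot: [0.0, -0.162, 0.987, 0.0]
contact_force: [-1.7, -1.2, 2.2]
gripper_width: 0.387
grasp_force: 61.8
```

>>> apply_moves(series=[{"dx": 0,"dy": 0,"dz": 0.5,"turn": 0,"jaw": 1},{"dx": 0,"dy": 0,"dz": 1,"turn": 0,"jaw": 1},{"dx": 0,"dy": 0,"dz": 1,"turn": 0,"jaw": 1},{"dx": 0,"dy": 0,"dz": 1,"turn": 0,"jaw": 1}])

```text
time: 21.18
tool_pos: [0.4154, 0.3443, 0.0346]
tool_rot: [-0.0, -0.162, 0.987, -0.0]
contact_force: [-4.9, -2.2, 10.5]
gripper_width: 0.39
grasp_force: 62.9
```

Contact at about 10 N confirms it is down on the pad. Releasing and lifting clear.

>>> apply_moves(series=[{"dx": 0,"dy": 0,"dz": -0.8,"turn": 0,"jaw": 0.5},{"dx": 0,"dy": 0,"dz": -0.8,"turn": 0,"jaw": 0.3},{"dx": 0,"dy": 0,"dz": -0.8,"turn": 0,"jaw": 0},{"dx": 0,"dy": 0,"dz": -0.8,"turn": 0,"jaw": 0},{"dx": 0,"dy": 0,"dz": -0.8,"turn": 0,"jaw": 0}])

```text
time: 21.6
tool_pos: [0.415, 0.344, 0.0337]
tool_rot: [-0.0, -0.162, 0.987, -0.0]
contact_force: [0.1, -0.4, -0.0]
gripper_width: 1.001
grasp_force: 0.0
```

>>> apply_moves(series=[{"dx": 0,"dy": 0,"dz": 0,"turn": 0,"jaw": 0},{"dx": 0,"dy": 0,"dz": -10,"turn": 0,"jaw": 0},{"dx": 0,"dy": 0,"dz": -35,"turn": 0,"jaw": 0},{"dx": 0,"dy": 0,"dz": -70,"turn": 0,"jaw": 0},{"dx": 0,"dy": 0,"dz": -105,"turn": 0,"jaw": 0}])

```text
time: 22.02
tool_pos: [0.4143, 0.3436, 0.1397]
tool_rot: [-0.001, -0.162, 0.987, -0.0]
contact_force: [0.1, 1.1, 0.3]
gripper_width: 1.001
grasp_force: 0.0
```

>>> apply_moves(series=[{"dx": 0,"dy": 0,"dz": -40,"turn": 0,"jaw": 0},{"dx": 0,"dy": 0,"dz": -80,"turn": 0,"jaw": 0},{"dx": 0,"dy": 0,"dz": -120,"turn": 0,"jaw": 0},{"dx": 0,"dy": 0,"dz": -150,"turn": 0,"jaw": 0},{"dx": 0,"dy": 0,"dz": -150,"turn": 0,"jaw": 0}])

```text
time: 22.43
tool_pos: [0.4178, 0.3458, 0.2993]
tool_rot: [0.007, -0.162, 0.987, 0.003]
contact_force: [0.8, 1.2, 1.5]
gripper_width: 1.001
grasp_force: 0.0
```

```bash
python3 - <<'E'
from fit import *
w=grab_frame('wrist');s=grab_frame('scene')
p0=[.425,.3477,.325,.008]
up=[q+[0,0,.008] for q in SCAN]
for n,f in(('w',w),('s',s)):
    e=proj(f,world(p0[:3],np.vstack(up))).mean(0)
    R=[r['region'] for r in spotter.outline_of(f,'scanner') if r['region'].any()]
    R=[r for r in R if np.hypot(*(np.argwhere(r).mean(0)[::-1]-e))<30]
    if R: print(n,fit([(f,R[0])],up,p0[:3]))
    m=big(hue(f,(105,120,60),(125,255,255)),e)
    print('pad px',m.sum())
# pad lines vs scanner in wrist: pad fit on hull of blue
m=big(hue(w,(105,120,60),(125,255,255)),proj(w,blk([.4408,.3529,.325],-.03,.03,.008)).mean(0))
h=np.zeros(m.shape,np.uint8);cv2.fillConvexPoly(h,cv2.convexHull(np.argwhere(m)[:,::-1].astype(np.int32)),1)
print('pad',fit([(w,h)],PAD,[.4408,.3529,.325]),h.sum())
r=big(hue(s,(0,180,100),(6,255,255))|hue(s,(174,180,100),(180,255,255)),(225,255));q=np.argwhere(r)[:,::-1];print('handle',q.min(0),q.max(0))
print(state()['contact_force'],state()['tool_pos'],state()['time'])
E
```

```text
w (array([0.42570626, 0.34932053, 0.32593918]), np.float64(0.08142551181940327))
pad px 3384
s (array([0.42748839, 0.34870596, 0.34712794]), np.float64(0.10651349542716926))
pad px 384
pad (array([0.44113722, 0.35315226, 0.32606244]), np.float64(0.07703674002791883)) 7831
handle [216 255] [234 263]
[-0.06702831 -0.11889453 -1.14330259] [0.41454393 0.34375269 0.28770524] 22.6333
```

```bash
python3 -c "
from h import *
print(ticket.job_done())"
```

```text
the job is handed in; nothing more can be done
None
```

I handed the job in at about 22.6 s: the clamp is open at about 1.33 rad, the scanner was held steady about 8 cm from the code for over two seconds, and it now lies flat along the middle of the blue pad (about 1 mm off its centre line).

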